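# Open a press-fit casting mould evenly with a wedge and take the casting out

## Task

Open the two-part mould with the wooden wedge: press the wedge down into the slots at the two ends of the seam in turn, a little at each end, so that the near half comes away evenly (never more than 8 mm ahead at one end) until the seam has opened by at least 10 mm at both ends. Then hang the wedge back in its rest, lift the casting out of the mould and stand it upright on the middle of the drying board. Do not push or pull the mould halves with the fingers, leave the mould open and do not disturb the tin or the other castings.

Things in the scene. Friction and masses are not known exactly. Their poses are not given: they have to be found in the camera images.
- mould: Fixed aluminium mould on a base plate 125 x 176 x 12 mm; origin under the plate's centre. x = parting direction (about away from the robot, yaw varies), y along the seam, which lies at x = 0. The far half (x > 0) is fixed, the near half comes away to -x. The halves stand from z = 12 to 92 mm, reach 50 mm each side in x and y = -80 to 80 mm. A round 66 mm cavity in the middle holds the casting.
- pry_left (a point): Mouth of the vertical pry slot at the left end of the seam: mould x = 0, y = +62, z = 86 mm; fixed, does not move with the near half. The slot spans y = 40 to 80 mm and goes down to the plate (z = 12 mm); shut, it is 8 mm wide (x = -4 to 4 mm). Above z = 86 mm, 45 degree chamfers widen it to 20 mm at the top. As the far wall stays, a wedge that opens the slot by w must drift w/2 to mould -x.
- pry_right (a point): The same at the right end of the seam (y = -62 mm; slot from y = -80 to -40 mm).
- seam_left (a joint): How far the near half has come away at the left (mould +y) end, rad: opening at pry_left in mm = 124 x value. 0 shut, 0.0806 = 10 mm, stop at 0.15. Held by press-fit friction of about 5 N; no spring, it stays where it is left. A wedge in the left slot moves this joint alone.
- seam_right (a joint): The same for the right (mould -y) end; a wedge in the right slot moves this joint alone.
- loose_half (a point): Point on the top of the near (moving) half, 20 mm from the seam at its middle, with axes that turn with the half; its x axis is parallel to the mould's x axis while the two ends are equally open. An angle of 0.0645 rad between them is 8 mm more at one end than at the other.
- wedge: Loose wooden wedge 132 mm long, 0.15 kg, upright in its rest; origin in the middle of its tip, z up. Blade 30 mm wide (y), tapering evenly in thickness (x) from 3 mm at the tip to 24 mm at 75 mm above it; then a handle 24 mm thick (x), 50 mm wide (y). Centred in a slot with the tip d mm below the pry point it opens that end by about 0.28 x d - 6.5 mm (10 mm at d = 59); this takes 5 to 20 N.
- wedge_tip (a point): Middle of the tip of the wedge (the same as its origin).
- wedge_grip (a point): Middle of the lower part of the wedge's handle, 106 mm above the tip: grasp across the 24 mm thickness (wedge x) from above.
- tool_rest: Fixed plywood block 66 x 72 mm on a 90 mm square foot, 85 mm high; origin under its centre. A slot 34 mm (x) by 38 mm (y) runs from the top down to z = 6 mm. The wedge's blade hangs in it, wedge x along rest x, the shoulders of its 50 mm wide handle resting on the top (z = 85 mm), so that its tip is 10 mm over the table.
- casting: Loose brown resin casting standing in the mould: rough cylinder 60 mm in diameter, 122 mm high, 0.22 kg; origin at the centre of its foot, z up. Its upper 42 mm stand above the halves: grasp there from above. A tab on its foot, 22 mm wide and 8 mm high, reaches 39 mm from its axis to -x under the near half and holds it down until that half has come away 6 to 10 mm; then it lifts straight up.
- drying_board: Fixed plywood board 120 x 120 mm, top at z = 12 mm; origin under its centre.
- paint_tin: Bystander: tin 68 mm in diameter, 77 mm high, on a 10 mm board; origin under its centre.
- casting_15: Bystander: another casting, 60 x 122 mm, standing on the table; origin under its centre.
- casting_18: Bystander: another casting, 60 x 122 mm, standing on the table; origin under its centre.

How it is judged:
On the way, in this order (a step that is already met when the one before it is completed fails the run):
1. the wedge, pressed into one slot, has opened that end by more than 3 mm (value of joint any of seam_left, seam_right above 0.0242 rad and contact force between wedge and mould above 0.3 N), for 0.05 s.
2. the wedge has opened both ends by more than 3 mm (value of joint each of seam_left, seam_right above 0.0242 rad and contact force between wedge and mould above 0.3 N), for 0.05 s.
3. the wedge has opened both ends by 10 mm or more (value of joint each of seam_left, seam_right above 0.0806 rad and contact force between wedge and mould above 0.3 N), for 0.05 s.
4. the wedge hangs in its rest again, let go (horizontal distance between wedge_tip and tool_rest below 0.015 m and height (world z) of wedge_tip below 0.014 m and angle between wedge's own z axis and vertical below 0.15 rad and contact force between the fingers and wedge below 0.2 N), for 0.1 s.
5. the casting is lifted clear of the mould (z of casting in the frame of mould above 0.095 m), for 0.05 s.
At the end, for the whole second after the job is handed in: The casting stands upright (within 0.1 rad) and at rest on the drying board, within 35 mm of its centre in board x and y; both ends of the seam are still open by 8 mm or more; the wedge hangs in its rest (tip within 15 mm of the rest's axis and below 14 mm, within 0.15 rad of upright) (value of joint each of seam_left, seam_right above 0.0645 rad and x of casting in the frame of drying_board between -0.035 and 0.035 m and y of casting in the frame of drying_board between -0.035 and 0.035 m and z of casting in the frame of drying_board between 0.008 and 0.016 m and angle between casting's own z axis and vertical below 0.1 rad and linear speed of casting below 0.02 m/s and horizontal distance between wedge_tip and tool_rest below 0.015 m and height (world z) of wedge_tip below 0.014 m and angle between wedge's own z axis and vertical below 0.15 rad); the robot touches nothing.
It fails at once if one end of the near half is more than 8 mm ahead of the other (it would jam and crack the mould) (angle between the x axis of loose_half and the x axis of mould, either way round above 0.0645 rad).
It fails at once if the mould is pushed or pulled with the fingers (more than 10 N) (contact force between the fingers and mould above 10 N).
It fails at once if the tin or another casting is shifted by more than 30 mm or tipped ((distance of paint_tin from where it was at the start of the episode above 0.03 m or angle between paint_tin's own z axis and vertical above 0.3 rad) or (distance of casting_15 from where it was at the start of the episode above 0.03 m or angle between casting_15's own z axis and vertical above 0.3 rad) or (distance of casting_18 from where it was at the start of the episode above 0.03 m or angle between casting_18's own z axis and vertical above 0.3 rad)).
It also fails if it takes over 72 s, if anything falls off the work surface, if the arm or the gripper's body presses on something with over 40 N, if the wrist force passes 120 N, or if a joint passes its speed limit or range.

## Robot

A 7-joint arm with a two-finger parallel gripper is mounted at the origin on a cart in front of the work surface, level with it; the furniture and walls round the work are solid. World frame = base frame: x ahead of the robot, y to its left, z up, the work surface at z = 0. Lengths are in m, angles in rad, forces in N, time in s.
With the tool pointing down it reaches from about 0.425 to 0.875 m from the base axis. Payload 4.7 kg.
Tool frame: the origin (TCP) lies midway between the tips of the shut fingers; the grasp point (between the pads) lies 19 mm behind it; z points along the fingers, y is the line along which they close (so a half turn about z gives the same grasp; the last joint's range is limited). The gripper opens to 87 mm and grips with 3 to 60 N. Pads are 19 mm wide; open, the fingers measure 117 mm over their backs; the gripper's body (75 mm by 190 mm) begins 51 mm behind the grasp point.
Start: joints at [-1.259, 0.321, -0.07, 1.45, 0.023, 1.371, -0.057], TCP at [0.191, 0.621, 0.223] pointing down, gripper open.
Joint ranges: [-2.86, 2.86], [-0.3, 2.09], [-1.38, 1.24], [0.06, 2.45], [-1.56, 4.7], [0.09, 2.05], [-2.69, 2.69]. Speed limits (rad/s): [2.57, 2.57, 3.14, 3.14, 3.14, 3.14, 3.14].

## Interface

Orientations are given as a rotation vector (axis times angle).
In Python, from bench import monitor, cams, workorder gives the robot as it stands.
- The arm moves only by the tool move_arm, never from a script. Its arguments are lists of equal length, an entry for each row: "slide": the shift along the tool's x, y, z in cm, a list of three; "roll": the turn about the tool's z in rad. In form: {"slide": [[dx, dy, dz], ...], "roll": [roll, ...]}. A call has 1 to 20 rows; each row is the pose to reach, as a shift and turn from the pose commanded when the call began, along the tool's axes at that moment; what a row does not reach only later rows make up. A row lasts 1/10 s, in which the tool goes at most 50 mm and 8.59 degrees, less where a joint would pass 70% of its speed; a pose out of reach is approached as far as the arm can. A call with a gripper value outside its range is refused whole. "gripper" is the finger opening in cm, from 0 to 8.7, set as the call begins (left out, the last holds). The fingers move at their own pace and stop on an object; "squeeze" is the grip in N (left out, the last holds). Time passes only in rows, so rows that repeat a pose let the fingers close. It gives the time, the measured TCP pose, the force, the opening and the grip force at its end, in the units of the state.
- monitor.get_state(): the state, without advancing time (a new reading comes with each control period).
- cams.get_image(name): name is "side" or "top" or "wrist"; returns the picture (420x560x3 uint8, red, green, blue); there is no depth.
- cams.get_calibration(name): a dict with "mtx" (3x3 intrinsics, pixels), "R" (3x3) and "t" (3): a world point X has camera coordinates R X + t. Camera axes: x right, y down, z forward; pixel columns grow to the right and rows downward; lengths in m; the calibration is good to about 2 mm. A picture is of the moment at which its call begins: read the wrist's pose just before it. get_calibration takes no time and is no camera call; for the wrist camera it gives the pose at the moment of the call.
- workorder.close_job(): hands the job in; it is judged then, once.
The state is a dict: "time": time; "joint_positions": joint angles; "qd": joint speeds; "joint_torque": joint torques, N m; "position": TCP position; "tool_rot": TCP orientation; "ft_force": force on the tool from outside, world axes, zero at the start; "torque": the same for the moment, N m; "grip_width": opening from 0.0 (shut) to 1.0 (fully open); "grip_force": force on a finger pad.
Only numpy, scipy, OpenCV 4.12 (cv2) and the standard library are available. Lean on these libraries where they do the work, as an engineer would, in place of code of your own. Each camera call takes 0.05 s, during which the arm holds its last target. There are 200 camera calls.

## Working session

There is one attempt and no reset: what is moved stays moved. The work goes in short steps, Python scripts to look and compute and a tool call to move; the robot and the scene stay as the last step left them, time stands still between calls to the robot, and variables do not carry over. Pictures are saved under pics/ and viewed, at most 11 in all, crops included, and the job is handed in when it is done.

Besides the shell and the picture viewer there is one more tool, called after ">>>" as name(argument=value, ...), one argument or row to a line, values as JSON. move_arm: Moves the arm, as the interface text tells. Its arguments: {"type":"object","properties":{"slide":{"type":"array","items":{"type":"array","items":{"type":"number"}}},"roll":{"type":"array","items":{"type":"number"}},"gripper":{"type":"number"},"squeeze":{"type":"number"}},"required":["slide","roll"]}

```bash
mkdir -p pics; ls
python3 - <<'E'
from bench import monitor,cams
import cv2,numpy as np
s=monitor.get_state();print(s)
ims=[]
for n in("side","top","wrist"):
    im=cams.get_image(n);cv2.imwrite(f"pics/{n}0.png",im[:,:,::-1])
    c=cams.get_calibration(n);print(n,np.round(c["mtx"],1).tolist(),np.round(c["R"],3).tolist(),np.round(c["t"],3).tolist(), "cam at",np.round(-np.array(c["R"]).T@c["t"],3))
E
```

```text
pics
{'time': 0.0, 'joint_positions': array([-1.25892567,  0.32183689, -0.07006382,  1.45168861,  0.0226153 ,
        1.37080337, -0.0569058 ]), 'qd': array([-0.00018726,  0.00054451,  0.00091529, -0.00161372, -0.00031818,
       -0.00090668, -0.00069366]), 'joint_torque': array([-6.85493262e-06, -4.91280770e+01, -4.04038802e-01, -3.12529707e+01,
       -6.40626275e-02,  4.36822919e-02,  1.70155240e-04]), 'position': array([0.19060403, 0.62083655, 0.22144551]), 'tool_rot': array([-4.65972774e-01, -3.10667067e+00,  3.05079307e-03]), 'ft_force': array([-0.19908407,  0.41491092,  0.35241722]), 'torque': array([ 0.03674339, -0.03225823,  0.00080529]), 'grip_force': 0.0, 'grip_width': 0.9971076181285184}
side [[449.4, 0.0, 278.2], [0.0, 449.4, 204.1], [0.0, 0.0, 1.0]] [[-0.98, -0.199, -0.023], [-0.081, 0.5, -0.862], [0.183, -0.843, -0.506]] [0.561, 0.219, 0.699] cam at [0.439 0.592 0.555]
top [[454.3, 0.0, 271.3], [0.0, 454.3, 214.6], [0.0, 0.0, 1.0]] [[-0.021, -1.0, -0.022], [-0.981, 0.024, -0.191], [0.192, 0.018, -0.981]] [-0.178, 0.644, 1.074] cam at [ 0.423 -0.213  1.173]
wrist [[289.1, 0.0, 281.7], [0.0, 289.1, 211.1], [0.0, 0.0, 1.0]] [[0.293, 0.956, -0.001], [0.928, -0.285, 0.24], [0.229, -0.072, -0.971]] [-0.65, -0.03, 0.389] cam at [0.13  0.64  0.384]
```

View pics/top0.png

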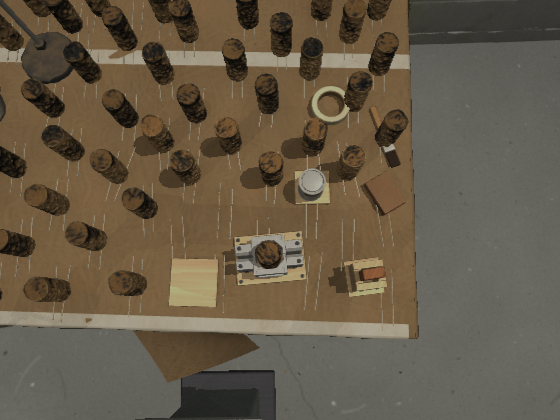

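View pics/side0.png

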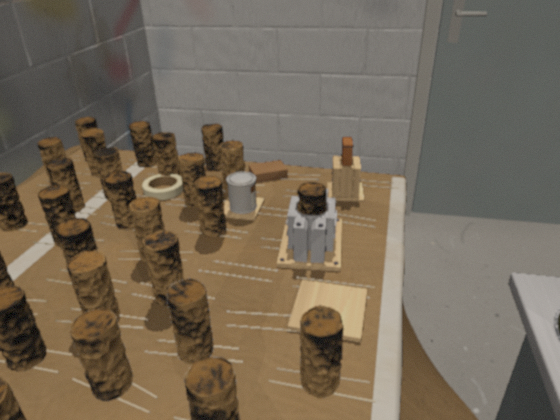

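The top view shows the mould at about (268,256), the wedge in its rest at (370,275), the board at (194,282) and the tin at (312,183). The side view shows the same things at (315,230), (347,165) and (330,308). I'll zoom in on both to pick corners.

Run:
```python
import cv2,numpy as np
t=cv2.imread("pics/top0.png");s=cv2.imread("pics/side0.png")
a=cv2.resize(t[225:315,160:400],None,fx=3.3333,fy=3.3333,interpolation=cv2.INTER_CUBIC)
b=cv2.resize(s[125:275,270:410],None,fx=2,fy=2,interpolation=cv2.INTER_CUBIC)
c=cv2.resize(s[265:395,270:410],None,fx=2,fy=2,interpolation=cv2.INTER_CUBIC)
o=np.zeros((600,800,3),np.uint8);o[:300,:800]=a[:300,:800];o[300:600,:280]=b;o[300:560,300:580]=c
cv2.imwrite("pics/crop1.png",o)
```

```text
(no output)
```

View pics/crop1.png

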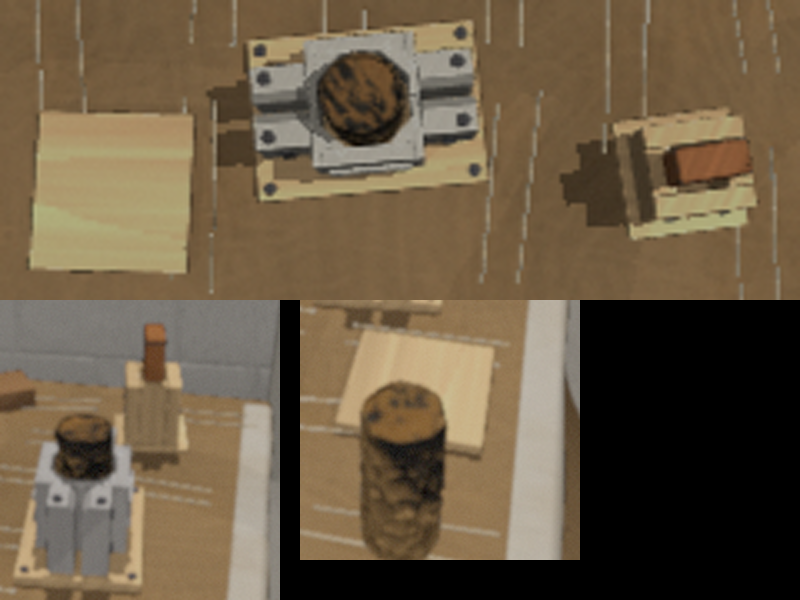

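The crop shows the mould plate corners at (248,37), (472,20), (487,183), (260,201). The board corners are (38,112), (194,112), (188,272), (30,268), and the orange wedge handle is centred near (710,161).

```bash
cat > h.py <<'E'
from bench import monitor,cams
import cv2,numpy as np
from scipy.spatial.transform import Rotation as Ro
def ray(c,p):
    K,R,t=[np.array(c[k]) for k in("mtx","R","t")]
    d=R.T@np.linalg.solve(K,[p[0],p[1],1.]);return -R.T@t,d
def onz(c,p,z):
    o,d=ray(c,p);return o+d*(z-o[2])/d[2]
def tri(views):
    A=np.zeros((3,3));b=np.zeros(3)
    for c,p in views:
        o,d=ray(c,p);d=d/np.linalg.norm(d);M=np.eye(3)-np.outer(d,d);A+=M;b+=M@o
    return np.linalg.solve(A,b)
def proj(c,X):
    K,R,t=[np.array(c[k]) for k in("mtx","R","t")]
    q=K@(R@np.asarray(X)+t);return q[:2]/q[2]
def snap(n,f):
    c=cams.get_calibration(n);im=cams.get_image(n)[:,:,::-1].copy();cv2.imwrite("pics/"+f,im);np.savez("pics/"+f[:-4],**c);return c,im
def delta(X,yawvec=None):
    """tool-frame shift (cm) from current TCP to world X; roll so that tool y aligns with yawvec (mod pi)"""
    s=monitor.get_state();R=Ro.from_rotvec(s["tool_rot"]).as_matrix()
    d=R.T@(np.asarray(X)-s["position"])*100;r=None
    if yawvec is not None:
        v=R.T@np.array([yawvec[0],yawvec[1],0]);r=np.arctan2(-v[0],v[1]);r=(r+np.pi/2)%np.pi-np.pi/2
    return np.round(d,2),r
E
python3 - <<'E'
from h import *
s=monitor.get_state();print("R\n",np.round(Ro.from_rotvec(s["tool_rot"]).as_matrix(),3))
c=cams.get_calibration("top");sd=cams.get_calibration("side")
f=lambda L,z:np.array([onz(c,(160+u/3.3333,225+v/3.3333),z) for u,v in L])
g=lambda u,v:(270+u/2,125+(v-300)/2)
for n,L,z in(("mould",[(248,37),(472,20),(487,183),(260,201)],.012),("board",[(38,112),(194,112),(188,272),(30,268)],.012),("rest",[(612,122),(742,110),(755,205),(630,222)],.085),("handle",[(667,150),(748,140),(750,176),(672,188)],.142)):
    P=f(L,z);print(n,P.mean(0).round(4),"\n",P.round(3)[:,:2].tolist(), "edge yaw",np.degrees(np.arctan2(*(P[0]-P[1])[[1,0]])), np.degrees(np.arctan2(*(P[3]-P[2])[[1,0]])))
print("handle tri",tri([(c,(160+710/3.3333,225+161/3.3333)),(sd,g(154,328))]))
print("casting tri",tri([(c,(160+362/3.3333,225+96/3.3333)),(sd,g(85,428))]))
print("tin",onz(c,(312,183),.087))
E
```

```text
R
 [[-0.956  0.293 -0.   ]
 [ 0.293  0.956 -0.001]
 [-0.    -0.001 -1.   ]]
mould [ 0.537  -0.1863  0.012 ] 
 [[0.595, -0.095], [0.604, -0.269], [0.479, -0.277], [0.469, -0.104]] edge yaw 93.01409431979305 93.25399100678649
board [0.4798 0.0086 0.012 ] 
 [[0.541, 0.067], [0.538, -0.054], [0.418, -0.049], [0.423, 0.07]] edge yaw 88.69970932890706 87.41534112652164
rest [ 0.4856 -0.4132  0.085 ] 
 [[0.517, -0.363], [0.523, -0.456], [0.456, -0.461], [0.446, -0.372]] edge yaw 93.97846343350719 96.42433520411556
handle [ 0.4826 -0.4192  0.142 ] 
 [[0.492, -0.391], [0.498, -0.446], [0.474, -0.446], [0.467, -0.393]] edge yaw 95.73350431684517 97.41403389670847
handle tri [ 0.48577999 -0.41937008  0.14428538]
casting tri [ 0.53644401 -0.18593008  0.12970991]
tin [ 0.71164064 -0.29527109  0.087     ]
```

>>> move_arm(
  slide=[
    [-49.6,-39.2,-3],
    [-49.6,-39.2,-3],
    [-49.6,-39.2,-3],
    [-49.6,-39.2,-3],
    [-49.6,-39.2,-3],
    [-49.6,-39.2,-3],
    [-49.6,-39.2,-3],
    [-49.6,-39.2,-3],
    [-49.6,-39.2,-3],
    [-49.6,-39.2,-3],
    [-49.6,-39.2,-3],
    [-49.6,-39.2,-3],
    [-55.6,-68.7,-3],
    [-55.6,-68.7,-3],
    [-55.6,-68.7,-3],
    [-55.6,-68.7,-3],
    [-55.6,-68.7,-3],
    [-55.6,-68.7,-3],
    [-55.6,-68.7,-3],
    [-55.6,-68.7,-3],
  ],
  roll=[0.1,0.2,0.3,0.4,0.5,0.6,0.7,0.8,0.9,1.0,1.1,1.17,1.17,1.17,1.17,1.17,1.17,1.17,1.17,1.17],
  gripper=8.7,
)

```text
time: 2.15
position: [0.519, -0.2043, 0.2527]
tool_rot: [2.113, 2.322, -0.003]
ft_force: [-0.2, -0.6, -0.4]
grip_width: 0.999
grip_force: 0.0
```

Run:
```python
from h import *
s=monitor.get_state();print(s["time"],s["position"],s["joint_positions"].round(2));print(np.round(Ro.from_rotvec(s["tool_rot"]).as_matrix(),3))
c,im=snap("wrist","w1.png");print(-c["R"].T@c["t"])
```

```text
2.15 [ 0.51897692 -0.20430448  0.25267088] [-0.35  0.12  0.74  1.66 -0.08  1.39  0.5 ]
[[-0.094  0.996 -0.   ]
 [ 0.996  0.094 -0.003]
 [-0.002 -0.    -1.   ]]
[ 0.51405536 -0.13920243  0.4149101 ]
```

View pics/w1.png

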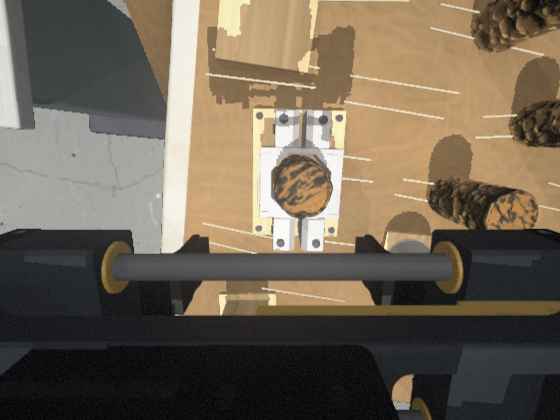

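The wrist view shows the mould plate with corners near (256,109), (347,108), (339,237), (253,236) and the casting top at (302,187). The rest is hidden behind the gripper, so I'll move past it and get a second mould view on the way.

>>> move_arm(
  slide=[
    [-5,-1,0],
    [-10,-2,0],
    [-15,-3,0],
    [-20,-4,0],
    [-25,-5,0],
    [-28.2,-6,0],
    [-28.2,-6,0],
    [-28.2,-6,0],
  ],
  roll=[0,0,0,0,0,0,0,0],
)

```text
time: 3.0
position: [0.4904, -0.4845, 0.2515]
tool_rot: [-2.103, -2.331, -0.001]
ft_force: [-0.1, 0.1, -0.3]
grip_width: 1.003
grip_force: 0.0
```

Run:
```python
from h import *
s=monitor.get_state();print(s["time"],s["position"])
c,im=snap("wrist","w2.png")
a=cv2.imread("pics/w1.png")[95:245,240:360]
b=im[40:250,130:450]
print(proj(c,[.486,-.419,.14]),proj(c,[.537,-.186,.09]))
o=np.zeros((600,800,3),np.uint8)
a=cv2.resize(a,None,fx=4,fy=4,interpolation=cv2.INTER_CUBIC)[:600,:480]
o[:600,:480]=a;b=cv2.resize(b,(320,210));o[:210,480:800]=b
u,v=proj(c,[.486,-.419,.11]).astype(int);print(u,v)
b=cv2.resize(im[max(0,v-60):v+60,max(0,u-50):u+50],None,fx=3.2,fy=3.2,interpolation=cv2.INTER_CUBIC);print("org",u-50,v-60)
o[215:215+b.shape[0],480:480+b.shape[1]]=b[:385]
cv2.imwrite("pics/crop2.png",o)
```

```text
3.0 [ 0.49036467 -0.48449659  0.25148717]
[282.97590443 139.09489746] [ 365.81539738 -119.76309479]
282 139
org 232 79
```

View pics/crop2.png

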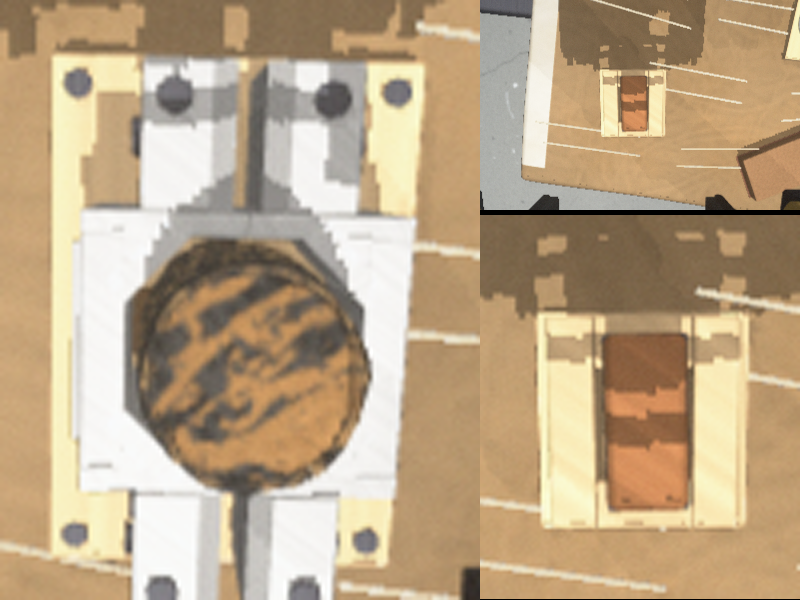

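The crop shows the handle top with corners (602,334), (687,334), (688,508), (609,511). The halves' bolts are at (175,96), (333,100), (305,592), (161,590), the plate bolts at (78,83), (398,93), (365,541), (75,533), and the shut seam runs from (251,130) to (236,550).

Run:
```python
from h import *
c1=dict(np.load("pics/w1.npz"));c2=dict(np.load("pics/w2.npz"));T=cams.get_calibration("top");S=cams.get_calibration("side")
m=lambda x,y:(240+x/4,95+y/4)
w=lambda x,y:(232+(x-480)/3.2,79+(y-215)/3.2)
def rep(n,c,f,L,z):
    P=np.array([onz(c,f(*q),z) for q in L]);e1=P[0]-P[3];e2=P[1]-P[2]
    print(n,P.mean(0).round(4),"yaw of left-right edges-90:",[np.degrees(np.arctan2(-e[0],e[1])).round(2) for e in(e1,e2)],"len",np.linalg.norm(e1).round(4),"w",np.linalg.norm(P[0]-P[1]).round(4),np.degrees(np.arctan2((P[1]-P[0])[1],(P[1]-P[0])[0])).round(1))
    return P
rep("plate",c1,m,[(50,57),(424,62),(387,566),(50,562)],.012)
rep("platebolts",c1,m,[(78,83),(398,93),(365,541),(75,533)],.012)
rep("halfbolts",c1,m,[(175,96),(333,100),(305,592),(161,590)],.092)
a=onz(c1,m(251,130),.089);b=onz(c1,m(236,550),.089);print("seam",a,b,np.degrees(np.arctan2(-(a-b)[0],(a-b)[1])))
print("casting top",onz(c1,m(250,378),.134))
rep("handle",c2,w,[(602,334),(687,334),(688,508),(609,511)],.142)
rep("rest",c2,w,[(538,314),(747,314),(746,526),(541,526)],.085)
rep("foot?",c2,w,[(538,314),(747,314),(746,526),(541,526)],.0)
hc=w(646.5,422);print("handle tri",tri([(c2,hc),(T,(160+710/3.3333,225+160/3.3333))]),tri([(c2,hc),(T,(160+710/3.3333,225+160/3.3333)),(S,(270+77,125+14))]))
```

```text
plate [ 0.5398 -0.1875  0.012 ] yaw of left-right edges-90: [np.float64(3.99), np.float64(4.05)] len 0.1756 w 0.1235 4.7
platebolts [ 0.5402 -0.1868  0.012 ] yaw of left-right edges-90: [np.float64(3.93), np.float64(3.75)] len 0.1563 w 0.1064 3.7
halfbolts [ 0.54   -0.1866  0.092 ] yaw of left-right edges-90: [np.float64(3.79), np.float64(3.98)] len 0.1396 w 0.0422 4.0
seam [ 0.53561453 -0.12512121  0.089     ] [ 0.54452745 -0.24430808  0.089     ] 4.276678550603311
casting top [ 0.53893128 -0.18533159  0.134     ]
handle [ 0.4874 -0.4234  0.142 ] yaw of left-right edges-90: [np.float64(7.72), np.float64(6.94)] len 0.0494 w 0.0238 5.9
rest [ 0.4867 -0.424   0.085 ] yaw of left-right edges-90: [np.float64(5.25), np.float64(7.19)] len 0.0715 w 0.0705 5.9
foot? [ 0.4872 -0.425   0.    ] yaw of left-right edges-90: [np.float64(5.25), np.float64(7.19)] len 0.09 w 0.0887 5.9
handle tri [ 0.48676891 -0.42337127  0.12362875] [ 0.4865985  -0.42142587  0.14306134]
```

Run:
```python
from h import *
v=[np.cos(np.radians(6.5)),np.sin(np.radians(6.5))]
print(delta([.4873,-.4238,.2515],v),delta([.4873,-.4238,.097],v))
```

```text
(array([5.95, 0.21, 0.04]), np.float64(-0.008359827501470019)) (array([ 5.92,  0.2 , 15.49]), np.float64(-0.008359827501470019))
```

>>> move_arm(
  slide=[
    [3,0.1,0],
    [5.9,0.2,0],
    [5.9,0.2,0],
    [5.9,0.2,4],
    [5.9,0.2,8],
    [5.9,0.2,12],
    [5.9,0.2,14],
    [5.9,0.2,15.5],
    [5.9,0.2,15.5],
    [5.9,0.2,15.5],
    [5.9,0.2,15.5],
  ],
  roll=[0,-0.01,-0.01,-0.01,-0.01,-0.01,-0.01,-0.01,-0.01,-0.01,-0.01],
  gripper=5.5,
)

```text
time: 4.15
position: [0.487, -0.427, 0.0993]
tool_rot: [2.09, 2.342, 0.001]
ft_force: [-0.2, 0.5, 0.1]
grip_width: 0.63
grip_force: 0.0
```

>>> move_arm(
  slide=[
    [0,0,0],
    [0,0,0],
    [0,0,0],
    [0,0,0],
    [0,0,0],
    [0,0,0],
    [0,0,0],
  ],
  roll=[0,0,0,0,0,0,0],
  gripper=0,
  squeeze=55,
)

```text
time: 4.85
position: [0.486, -0.4263, 0.0976]
tool_rot: [2.092, 2.343, 0.0]
ft_force: [0.6, 0.4, -0.1]
grip_width: 0.268
grip_force: 54.9
```

Run:
```python
from h import *
s=monitor.get_state();print(s["time"],s["position"],s["grip_width"],s["grip_force"],s["ft_force"]);R=Ro.from_rotvec(s["tool_rot"]).as_matrix();print(R.round(4),np.degrees(np.arctan2(R[1,1],R[0,1])))
```

```text
4.85 [ 0.48602084 -0.42628662  0.09759809] 0.2678114560570919 54.88850684836507 [ 0.57240667  0.44304087 -0.07476532]
[[-1.127e-01  9.936e-01  2.000e-04]
 [ 9.936e-01  1.127e-01  0.000e+00]
 [ 0.000e+00  2.000e-04 -1.000e+00]] 6.472772292715448
```

```bash
cat >> h.py <<'E'
MY=np.radians(3.95);MC=np.array([.540,-.1867]);OFF=.0028;TIPZ=.0876
def slot(x,y,tipz):
    """move needed to bring the wedge (in the fingers) to mould x,y (m) and tip height"""
    ex=np.array([np.cos(MY),np.sin(MY)]);ey=np.array([-ex[1],ex[0]])
    p=MC+x*ex+(y-OFF)*ey
    return delta([*p,tipz+TIPZ],ex)
E
python3 - <<'E'
from h import *
print(delta([.486,-.4263,.2176])); print(slot(0,-.063,.13),slot(0,-.063,.1))
E
```

```text
(array([ -0.,  -0., -12.]), None)
(array([ 16.62,   7.78, -12.  ]), np.float64(0.044030685124433644)) (array([16.62,  7.78, -9.  ]), np.float64(0.044030685124433644))
```

>>> move_arm(
  slide=[
    [0,0,-3],
    [0,0,-6.5],
    [0,0,-10],
    [0,0,-12],
    [0,0,-12],
    [4,2,-12],
    [8,4,-12],
    [12,6,-12],
    [15,7.2,-12],
    [16.6,7.8,-12],
    [16.6,7.8,-12],
    [16.6,7.8,-9.5],
    [16.6,7.8,-9],
    [16.6,7.8,-9],
    [16.6,7.8,-9],
  ],
  roll=[0,0,0,0,0,0.02,0.04,0.044,0.044,0.044,0.044,0.044,0.044,0.044,0.044],
)

```text
time: 6.35
position: [0.5444, -0.2538, 0.1878]
tool_rot: [2.145, 2.295, -0.001]
ft_force: [-0.0, 0.2, -0.9]
grip_width: 0.272
grip_force: 54.9
```

Run:
```python
from h import *
s=monitor.get_state();print(s["time"],s["position"],s["grip_width"],s["ft_force"]);
for d in(0,20,30,43):print(d,slot(-max(0,.28*d-6.5)/2000,-.063,.086-d/1000))
c,im=snap("side","s2.png");T,it=snap("top","t2.png")
a=cv2.resize(im[130:260,250:400],(480,416),interpolation=cv2.INTER_CUBIC);b=cv2.resize(it[215:305,225:325],(400,360),interpolation=cv2.INTER_CUBIC)
o=np.zeros((420,800,3),np.uint8);o[:416,:480]=a;o[:360,480:]=b[:,:320];cv2.imwrite("pics/crop3.png",o)
```

```text
6.35 [ 0.54435229 -0.2537569   0.18777577] 0.27168390305959683 [-0.00345895  0.21235504 -0.88049507]
0 (array([0.14, 0.03, 1.42]), np.float64(-0.0016298105847507571))
20 (array([0.14, 0.03, 3.42]), np.float64(-0.0016298105847507571))
30 (array([ 0.14, -0.07,  4.42]), np.float64(-0.0016298105847507571))
43 (array([ 0.14, -0.25,  5.72]), np.float64(-0.0016298105847507571))
```

View pics/crop3.png

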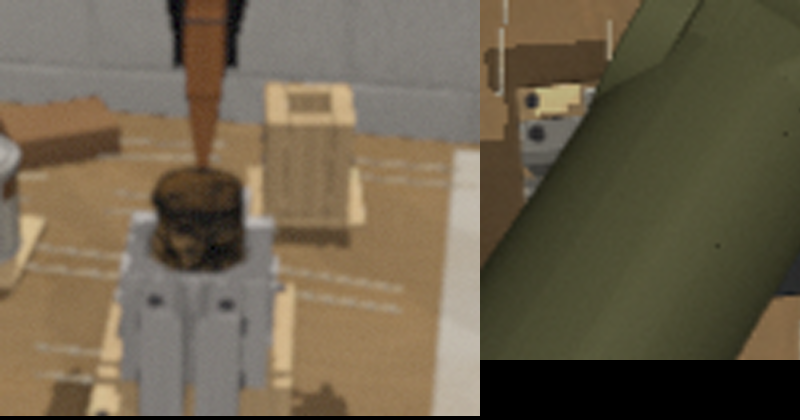

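The side view shows the wedge upright in the fingers with its tip behind the casting at (203,168) in the crop. The arm blocks the top view. I'll descend and watch the force.

>>> move_arm(
  slide=[
    [0.1,0,1],
    [0.1,0,1.8],
    [0.1,0,2.6],
    [0.1,0,3.2],
    [0.1,0,3.4],
    [0.1,0,3.4],
    [0.1,0,3.4],
  ],
  roll=[0,0,0,0,0,0,0],
)

```text
time: 7.15
position: [0.5428, -0.2517, 0.1527]
tool_rot: [-2.142, -2.294, 0.003]
ft_force: [-5.4, -0.7, 0.0]
grip_width: 0.273
grip_force: 54.9
```

>>> move_arm(
  slide=[
    [0,-0.15,0],
    [0,-0.2,0.5],
    [0,-0.25,1.0],
    [0,-0.32,1.4],
    [0,-0.38,1.8],
    [0,-0.42,2.1],
    [0,-0.42,2.2],
    [0,-0.42,2.2],
    [0,-0.42,2.2],
  ],
  roll=[0,0,0,0,0,0,0,0,0],
)

```text
time: 8.05
position: [0.5401, -0.254, 0.134]
tool_rot: [2.144, 2.294, -0.001]
ft_force: [-7.8, -0.7, 12.7]
grip_width: 0.271
grip_force: 54.9
```

Run:
```python
from h import *
s=monitor.get_state();print(s["time"],s["position"],s["grip_width"],s["ft_force"],"d",.086-s["position"][2]+TIPZ)
c,im=snap("wrist","w3.png");p=[proj(c,[.5358,-.125,.09])]
print(p);u,v=p[0].astype(int);print(u,v)
cv2.imwrite("pics/w3c.png",cv2.resize(im[130:250,220:380],(800,600),interpolation=cv2.INTER_CUBIC))
```

```text
8.05 [ 0.54011669 -0.25395643  0.13397247] 0.2710412817010559 [-7.77232714 -0.74527054 12.72171373] d 0.03962752667781601
[array([286.51935118,  36.40078419])]
286 36
```

View pics/w3c.png

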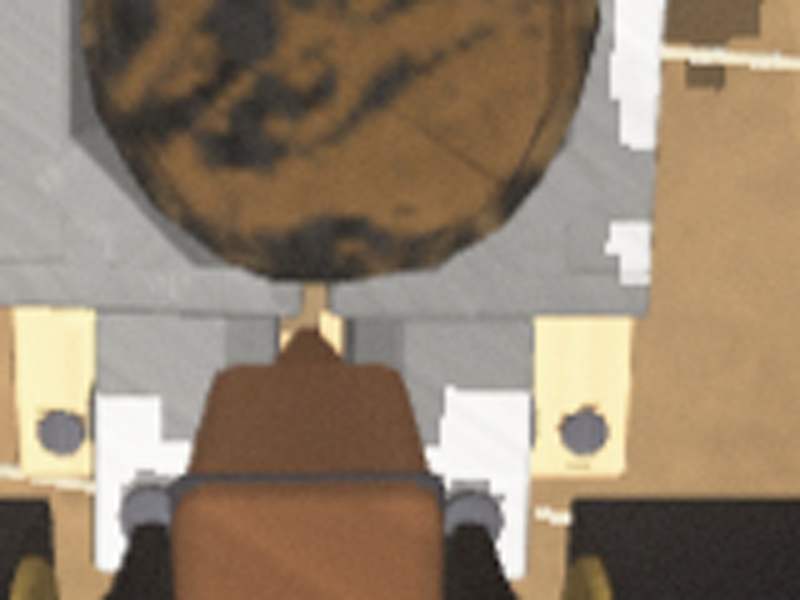

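The view shows the wedge pressed into the right slot at (320,350), with the seam gap about 30 crop px at (315,300), roughly 5 mm open. Next I'll withdraw over the casting to the left slot.

```bash
sed -i 's/MC=np.array(\[.540,-.1867\])/MC=np.array([.5387,-.1867])/' h.py
python3 - <<'E'
from h import *
print(delta([.5415,-.2535,.25]),slot(0,.064,.165),slot(0,.064,.1))
E
```

```text
(array([  0.02,   0.15, -11.6 ]), None) (array([ 12.82,   0.31, -11.88]), np.float64(-0.001416405586218028)) (array([12.83,  0.31, -5.38]), np.float64(-0.001416405586218028))
```

>>> move_arm(
  slide=[
    [0,0,-1],
    [0,0.1,-3],
    [0,0.15,-6],
    [0,0.15,-9],
    [0,0.15,-12],
    [0,0.15,-12.3],
    [4,0.2,-12.3],
    [8,0.25,-12.3],
    [11,0.3,-12.3],
    [12.8,0.3,-12.3],
    [12.8,0.3,-12.3],
    [12.8,0.3,-9],
    [12.8,0.3,-6.5],
    [12.8,0.3,-6],
    [12.8,0.3,-6],
    [12.8,0.3,-6],
  ],
  roll=[0,0,0,0,0,0,0,0,0,0,0,0,0,0,0,0],
)

```text
time: 9.7
position: [0.5355, -0.1247, 0.1927]
tool_rot: [2.143, 2.294, 0.002]
ft_force: [-0.4, -0.4, -1.5]
grip_width: 0.272
grip_force: 54.9
```

Run:
```python
from h import *
s=monitor.get_state();print(s["time"],s["position"],s["grip_width"],s["ft_force"],"d",.086-s["position"][2]+TIPZ)
for d in(0,20,30,43,50,60):print(d,slot(-max(0,.28*d-6.5)/2000,.064,.086-d/1000))
```

```text
9.7 [ 0.53551375 -0.12473453  0.19267734] 0.2717268284961566 [-0.37802409 -0.41665126 -1.45073917] d -0.019077338456328072
0 (array([-0.08, -0.11,  1.91]), np.float64(-0.0008053084033250446))
20 (array([-0.08, -0.12,  3.91]), np.float64(-0.0008053084033250446))
30 (array([-0.08, -0.21,  4.91]), np.float64(-0.0008053084033250446))
43 (array([-0.08, -0.4 ,  6.21]), np.float64(-0.0008053084033250446))
50 (array([-0.08, -0.5 ,  6.91]), np.float64(-0.0008053084033250446))
60 (array([-0.08, -0.64,  7.91]), np.float64(-0.0008053084033250446))
```

>>> move_arm(
  slide=[
    [0,-0.1,1],
    [0,-0.1,2],
    [0,-0.12,3],
    [0,-0.14,3.9],
    [0,-0.2,4.6],
    [0,-0.27,5.2],
    [0,-0.37,5.9],
    [0,-0.42,6.4],
    [0,-0.48,6.8],
    [0,-0.5,7],
    [0,-0.5,7],
    [0,-0.5,7],
  ],
  roll=[0,0,0,0,0,0,0,0,0,0,0,0],
)

```text
time: 10.9
position: [0.5297, -0.125, 0.1224]
tool_rot: [2.144, 2.296, -0.0]
ft_force: [-2.2, -0.3, 7.2]
grip_width: 0.273
grip_force: 54.9
```

Run:
```python
from h import *
s=monitor.get_state();print(s["time"],s["position"],s["grip_width"],s["ft_force"],"d",.086-s["position"][2]+TIPZ)
for d in(50,58,62):print(d,slot(-max(0,.28*d-6.5)/2000,.064,.086-d/1000))
c,im=snap("wrist","w4.png")
cv2.imwrite("pics/w4c.png",cv2.resize(im[70:250,200:400],(660,594),interpolation=cv2.INTER_CUBIC))
```

```text
10.9 [ 0.5297128  -0.12497486  0.12237216] 0.27265882470941316 [-2.17351972 -0.30632039  7.21090657] d 0.05122784423025557
50 (array([-0.1 ,  0.1 , -0.12]), np.float64(-0.00019584804728522975))
58 (array([-0.1 , -0.02,  0.68]), np.float64(-0.00019584804728522975))
62 (array([-0.1 , -0.07,  1.08]), np.float64(-0.00019584804728522975))
```

View pics/w4c.png

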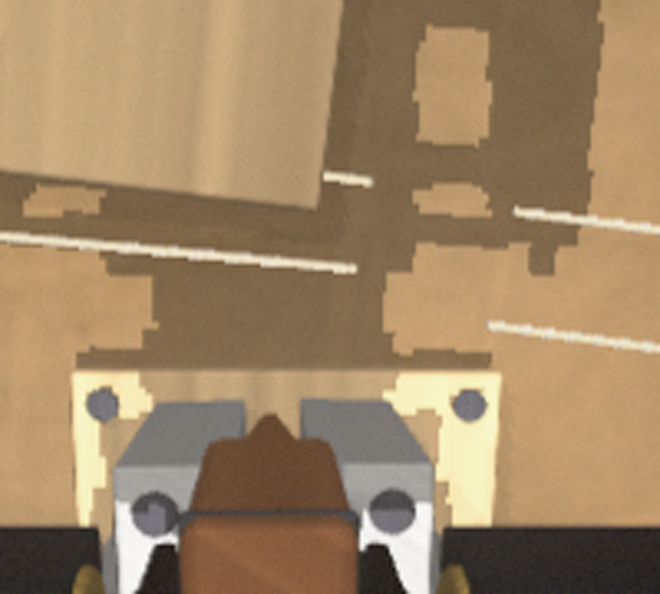

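The halves' bolts are at crop (155,513) and (392,511), so I can get the opening from their spacing, which was 42.2 mm when shut.

```bash
cat >> h.py <<'E'
def gap(c,p,q):
    return (np.linalg.norm(onz(c,p,.092)-onz(c,q,.092))-.0422)*1000
E
python3 - <<'E'
from h import *
c=dict(np.load("pics/w4.npz"));f=lambda x,y:(200+x/3.3,70+y/3.3)
print("left",gap(c,f(155,513),f(392,511)))
c=dict(np.load("pics/w3.npz"));f=lambda x,y:(220+x/5,130+y/5)
print("right",gap(c,f(152,506),f(468,506)))
E
```

```text
left 7.733789958871654
right 4.629290752104436
```

>>> move_arm(
  slide=[
    [0,-0.05,0.4],
    [0,-0.1,0.8],
    [0,-0.15,1.1],
    [0,-0.15,1.1],
    [0,-0.15,1.1],
  ],
  roll=[0,0,0,0,0],
)

```text
time: 11.45
position: [0.5282, -0.125, 0.1114]
tool_rot: [2.143, 2.297, -0.0]
ft_force: [-2.5, 0.1, 8.0]
grip_width: 0.275
grip_force: 54.9
```

Run:
```python
from h import *
s=monitor.get_state();print(s["time"],s["position"],s["ft_force"],"d",.086-s["position"][2]+TIPZ)
c,im=snap("wrist","w5.png")
for X in([.0,.0]):pass
g=cv2.cvtColor(im,cv2.COLOR_BGR2GRAY)
# bolts: dark bluish blobs on light metal
for th in(90,105,120):
    m=(g<th).astype(np.uint8);n,l,st,ce=cv2.connectedComponentsWithStats(m[200:260,220:350])
    print(th,[(ce[i]+[220,200]).round(1).tolist()+[int(st[i,4])] for i in range(1,n) if 20<st[i,4]<250])
print(delta([.54,-.2535,.26]),slot(-.003,-.063,.175),slot(-.003,-.063,.1))
```

```text
11.45 [ 0.52816436 -0.12500654  0.11141115] [-2.53875668  0.05847432  7.98368439] d 0.062188845863355824
90 [[322.8, 229.1, 141]]
105 []
120 [[326.4, 207.3, 48]]
(array([-12.9 ,   0.3 , -14.85]), None) (array([-12.8 ,   0.33, -15.11]), np.float64(-0.0001363210878730925)) (array([-12.8 ,   0.33,  -7.61]), np.float64(-0.0001363210878730925))
```

>>> move_arm(
  slide=[
    [0,0,-1.5],
    [0,0,-4],
    [0,0,-7.5],
    [0,0,-11],
    [0,0,-14],
    [0,0,-14.8],
    [-4,0.1,-14.8],
    [-8,0.2,-14.8],
    [-11,0.3,-14.8],
    [-12.8,0.3,-14.8],
    [-12.8,0.3,-14.8],
    [-12.8,0.3,-11],
    [-12.8,0.3,-8.5],
    [-12.8,0.3,-7.6],
    [-12.8,0.3,-7.6],
    [-12.8,0.3,-7.6],
  ],
  roll=[0,0,0,0,0,0,0,0,0,0,0,0,0,0,0,0],
)

```text
time: 13.1
position: [0.5406, -0.2515, 0.1875]
tool_rot: [2.142, 2.297, 0.001]
ft_force: [0.6, -0.3, -1.9]
grip_width: 0.27
grip_force: 54.9
```

Run:
```python
from h import *
s=monitor.get_state();print(s["time"],s["position"],s["grip_width"],s["ft_force"],"d",.086-s["position"][2]+TIPZ)
for d in(0,40,50,60,66):print(d,slot(-max(5,.28*d-6.5)/2000,-.063,.086-d/1000))
```

```text
13.1 [ 0.5406122  -0.25154252  0.18751642] 0.2698213933836277 [ 0.6333331  -0.32320345 -1.87036984] d -0.013916416612215363
0 (array([-0.1 ,  0.  ,  1.39]), np.float64(0.0008378882532293908))
40 (array([-0.1 , -0.  ,  5.39]), np.float64(0.0008378882532293908))
50 (array([-0.1 , -0.13,  6.39]), np.float64(0.0008378882532293908))
60 (array([-0.1 , -0.27,  7.39]), np.float64(0.0008378882532293908))
66 (array([-0.1 , -0.35,  7.99]), np.float64(0.0008378882532293908))
```

>>> move_arm(
  slide=[
    [-0.1,0,1.2],
    [-0.1,0,2.4],
    [-0.1,0,3.6],
    [-0.1,0,4.6],
    [-0.1,-0.03,5.3],
    [-0.1,-0.1,5.9],
    [-0.1,-0.17,6.5],
    [-0.1,-0.24,7.1],
    [-0.1,-0.32,7.7],
    [-0.1,-0.37,8],
    [-0.1,-0.37,8],
    [-0.1,-0.37,8],
  ],
  roll=[0,0,0,0,0,0,0,0,0,0,0,0],
)

```text
time: 14.3
position: [0.5363, -0.2546, 0.1077]
tool_rot: [2.144, 2.294, -0.001]
ft_force: [-1.3, -1.3, 6.4]
grip_width: 0.271
grip_force: 54.9
```

Run:
```python
from h import *
s=monitor.get_state();print(s["time"],s["position"],s["grip_width"],s["ft_force"],"d",.086-s["position"][2]+TIPZ)
c,im=snap("wrist","w6.png")
cv2.imwrite("pics/w6c.png",cv2.resize(im[0:260,200:400],(600,780))[180:780])
```

```text
14.3 [ 0.53632378 -0.25459746  0.10766526] 0.2713504762895322 [-1.30699724 -1.34235216  6.37866403] d 0.06593473732182599
```

View pics/w6c.png

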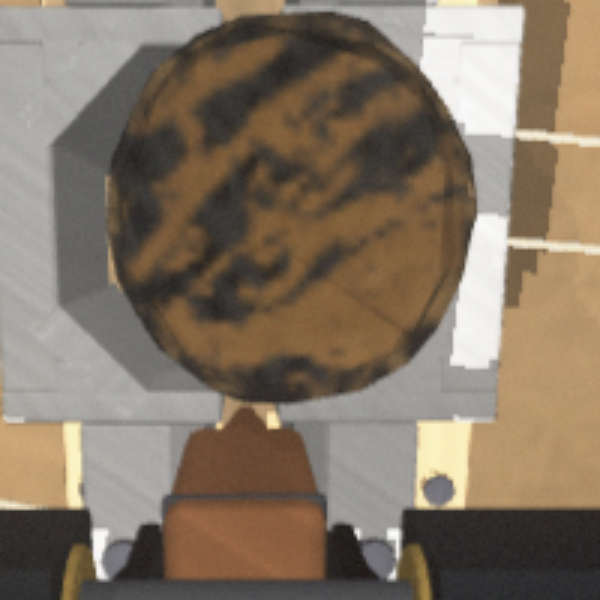

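Both halves are clearly apart, with the right bolts at crop (120,557) and (378,557). I'll lift out, check both gaps from above and carry the wedge back to the rest.

Run:
```python
from h import *
c=dict(np.load("pics/w6.npz"));print("right",gap(c,(240,245.7),(326,245.7)))
v=[np.cos(np.radians(6.47)),np.sin(np.radians(6.47))]
print(delta([.5363,-.2546,.24],v));print(delta([.486,-.4263,.2076],v))
```

```text
right 14.031176146521434
(array([-2.000e-02,  1.000e-02, -1.323e+01]), np.float64(-0.045157399585239455))
(array([-16.8 ,  -6.18,  -9.98]), np.float64(-0.045157399585239455))
```

>>> move_arm(
  slide=[
    [0,0,-1.5],
    [0,0,-4],
    [0,0,-7.5],
    [0,0,-11],
    [0,0,-12],
    [0,0,-12],
    [0,0,-12],
  ],
  roll=[0,0,0,0,0,0,0],
)

```text
time: 15.05
position: [0.5357, -0.2526, 0.2253]
tool_rot: [-2.142, -2.296, 0.001]
ft_force: [-0.7, -0.5, -2.1]
grip_width: 0.273
grip_force: 54.9
```

Run:
```python
from h import *
c,im=snap("wrist","w7.png")
ey=np.array([-np.sin(MY),np.cos(MY)]);ex=np.array([np.cos(MY),np.sin(MY)])
g=cv2.cvtColor(im,cv2.COLOR_BGR2GRAY).astype(float)
# gray profile across the seam on the halves' tops, left end, sampled each 0.5 mm
for y in(.055,.07,.0698):
    xs=np.arange(-40,36,1.)/1000
    P=np.array([proj(c,[*(np.array([.5395,-.1867])+x*ex+y*ey),.092]) for x in xs]).astype(np.float32)
    pr=cv2.remap(g.astype(np.float32),P[:,0].reshape(-1,1),P[:,1].reshape(-1,1),cv2.INTER_LINEAR).ravel()
    print(y,P[0].round(),P[-1].round());print([(int(x*1000),int(p)) for x,p in zip(xs,pr)])
```

```text
0.055 [247.  79.] [326.  79.]
[(-40, 156), (-39, 176), (-38, 178), (-37, 176), (-36, 175), (-35, 175), (-34, 174), (-33, 174), (-32, 174), (-31, 176), (-30, 179), (-29, 181), (-28, 180), (-27, 180), (-26, 178), (-25, 179), (-24, 179), (-23, 176), (-22, 168), (-21, 148), (-20, 144), (-19, 144), (-18, 145), (-17, 145), (-16, 145), (-15, 131), (-14, 109), (-13, 140), (-12, 162), (-11, 161), (-10, 156), (-9, 153), (-8, 150), (-7, 152), (-6, 167), (-5, 172), (-4, 177), (-3, 180), (-2, 176), (-1, 173), (0, 174), (1, 162), (2, 130), (3, 108), (4, 126), (5, 140), (6, 142), (7, 142), (8, 142), (9, 144), (10, 140), (11, 160), (12, 176), (13, 181), (14, 179), (15, 177), (16, 176), (17, 175), (18, 176), (19, 178), (20, 179), (21, 183), (22, 183), (23, 181), (24, 181), (25, 180), (26, 179), (27, 178), (28, 174), (29, 161), (30, 95), (31, 127), (32, 179), (33, 187), (34, 203), (35, 240)]
0.07 [247.  62.] [327.  62.]
[(-40, 140), (-39, 169), (-38, 175), (-37, 152), (-36, 94), (-35, 79), (-34, 79), (-33, 82), (-32, 81), (-31, 80), (-30, 81), (-29, 80), (-28, 76), (-27, 114), (-26, 162), (-25, 176), 
[... 826 characters left out ...]
28, 76), (-27, 115), (-26, 162), (-25, 175), (-24, 176), (-23, 178), (-22, 174), (-21, 150), (-20, 145), (-19, 146), (-18, 143), (-17, 145), (-16, 144), (-15, 135), (-14, 119), (-13, 120), (-12, 126), (-11, 126), (-10, 125), (-9, 126), (-8, 125), (-7, 125), (-6, 125), (-5, 128), (-4, 127), (-3, 126), (-2, 127), (-1, 125), (0, 123), (1, 123), (2, 121), (3, 106), (4, 129), (5, 140), (6, 140), (7, 140), (8, 143), (9, 140), (10, 143), (11, 157), (12, 177), (13, 178), (14, 175), (15, 173), (16, 142), (17, 96), (18, 82), (19, 81), (20, 81), (21, 80), (22, 79), (23, 78), (24, 77), (25, 80), (26, 111), (27, 170), (28, 178), (29, 166), (30, 145), (31, 132), (32, 131), (33, 131), (34, 134), (35, 131)]
```

The left bolt spacing is 53.0 mm, so that end is open 10.8 mm. The right end should be about 12 mm from the wedge depth. I'll return the wedge now.

Run:
```python
from h import *
v=[np.cos(np.radians(6.47)),np.sin(np.radians(6.47))]
print(delta([.486,-.4263,.2126],v))
```

```text
(array([-17.  ,  -6.13,   1.22]), np.float64(-0.04373344774640109))
```

>>> move_arm(
  slide=[
    [-4,-1.5,0],
    [-8,-3,0],
    [-12,-4.5,0],
    [-15,-5.5,0],
    [-17,-6.1,0],
    [-17,-6.1,0],
    [-17,-6.1,1],
    [-17,-6.1,1],
    [-17,-6.1,1],
  ],
  roll=[0,-0.02,-0.04,-0.044,-0.044,-0.044,-0.044,-0.044,-0.044],
)

```text
time: 16.0
position: [0.4879, -0.4248, 0.2153]
tool_rot: [-2.088, -2.344, -0.001]
ft_force: [-0.1, -0.4, -1.8]
grip_width: 0.27
grip_force: 54.9
```

Run:
```python
from h import *
v=[np.cos(np.radians(6.47)),np.sin(np.radians(6.47))]
print(delta([.486,-.4263,.1],v),monitor.get_state()["position"])
```

```text
(array([-0.15, -0.2 , 11.53]), np.float64(0.0025966944094104605)) [ 0.4879465  -0.42483673  0.21531562]
```

>>> move_arm(
  slide=[
    [-0.1,-0.2,2],
    [-0.1,-0.2,4.5],
    [-0.1,-0.2,7],
    [-0.1,-0.2,9],
    [-0.1,-0.2,10.5],
    [-0.1,-0.2,11.4],
    [-0.1,-0.2,11.4],
    [-0.1,-0.2,11.4],
  ],
  roll=[0,0,0,0,0,0,0,0],
)

```text
time: 16.8
position: [0.4858, -0.4284, 0.1033]
tool_rot: [2.091, 2.343, 0.0]
ft_force: [-0.9, -0.4, -2.3]
grip_width: 0.27
grip_force: 54.9
```

>>> move_arm(
  slide=[
    [0,0,0.3],
    [0,0,0.5],
    [0,0,0.55],
    [0,0,0.55],
  ],
  roll=[0,0,0,0],
)

```text
time: 17.2
position: [0.4856, -0.4283, 0.0976]
tool_rot: [2.092, 2.343, 0.001]
ft_force: [-0.5, 0.3, 1.2]
grip_width: 0.272
grip_force: 54.9
```

>>> move_arm(
  slide=[
    [0,0,0],
    [0,0,0],
    [0,0,0],
    [0,0,0],
    [0,0,0],
    [0,0,-3],
    [0,0,-7],
    [0,0,-11],
    [0,0,-15],
    [0,0,-17],
    [0,0,-17],
  ],
  roll=[0,0,0,0,0,0,0,0,0,0,0],
  gripper=5.5,
)

```text
time: 18.3
position: [0.4863, -0.4298, 0.2709]
tool_rot: [2.088, 2.338, 0.001]
ft_force: [-0.6, -1.0, -0.2]
grip_width: 0.634
grip_force: 0.0
```

Run:
```python
from h import *
c,im=snap("side","s3.png");T,it=snap("top","t3.png")
for n,c,i in(("side",c,im),("top",T,it)):
    h=cv2.cvtColor(i,cv2.COLOR_BGR2HSV);o=cv2.imread(f"pics/{n}0.png");h0=cv2.cvtColor(o,cv2.COLOR_BGR2HSV)
    x,y=proj(c,[.4873,-.4235,.12]).astype(int)
    for q in(h0,h):
        m=((q[...,0]<12)&(q[...,1]>120)&(q[...,2]>60))[y-25:y+25,x-25:x+25];yy,xx=np.nonzero(m);print(n,len(xx),xx.mean()+x-25,yy.mean()+y-25,xx.min(),xx.max(),yy.min(),yy.max())
print(monitor.get_state()["position"],monitor.get_state()["time"])
ex=[np.cos(MY),np.sin(MY)]
print(delta([.5385,-.186,.27],ex),delta([.5385,-.186,.115],ex))
```

```text
side 21 346.42857142857144 149.1904761904762 22 30 22 40
side 18 348.44444444444446 149.16666666666666 22 31 22 41
top 3 366.6666666666667 277.3333333333333 16 22 28 32<stdin>:7: RuntimeWarning: Mean of empty slice.
  ret = ret.dtype.type(ret / rcount)
Traceback (most recent call last):
ValueError: zero-size array to reduction operation minimum which has no identity
```

Run:
```python
from h import *
def castc(f):
    c=dict(np.load(f"pics/{f}.npz"));im=cv2.imread(f"pics/{f}.png");h=cv2.cvtColor(im,cv2.COLOR_BGR2HSV)
    u,v=proj(c,[.539,-.186,.134]).astype(int)
    m=((h[...,1]>95)|(h[...,2]<75)).astype(np.uint8)
    k=np.zeros_like(m);cv2.circle(k,(int(u),int(v)),60,1,-1);m=cv2.morphologyEx(m*k,cv2.MORPH_OPEN,np.ones((9,9)))
    n,l,st,ce=cv2.connectedComponentsWithStats(m);i=1+np.argmax(st[1:,4])
    print(f,(u,v),ce[i],st[i],"on .134:",onz(c,(st[i,0]+st[i,2]/2,st[i,1]+st[i,3]/2),.134))
castc("w1");castc("w7")
c7=dict(np.load("pics/w7.npz"));im=cv2.imread("pics/w7.png");cv2.imwrite("pics/w7c.png",cv2.resize(im[50:250,180:400],(660,600)))
s=monitor.get_state();print(s["position"],s["time"]);ex=[np.cos(MY),np.sin(MY)]
print(delta([.5385,-.186,.27],ex),delta([.5385,-.186,.105],ex))
```

```text
w1 (np.int64(302), np.int64(190)) [349.56228571 202.94971429] [339 181  23  49 875] on .134: [ 0.58835791 -0.19687189  0.134     ]
w7 (np.int64(289), np.int64(138)) [305.60060976 150.70426829] [287 135  34  30 656] on .134: [ 0.55201846 -0.19492076  0.134     ]
[ 0.48528394 -0.4280754   0.26675408] 18.4
(array([23.45,  8.02, -0.32]), np.float64(0.044058486555894616)) (array([23.45,  8.01, 16.18]), np.float64(0.044058486555894616))
```

View pics/w7c.png

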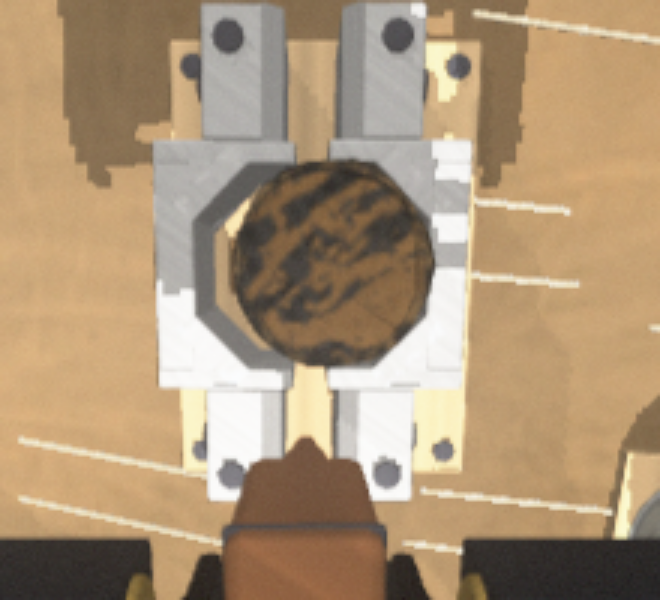

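The seam is open along its whole length. The bolts are at (228,35)/(397,34) for the left end and (232,475)/(387,474) for the right, and the casting top spans x 232–435 and y 160–366.

Run:
```python
from h import *
c=dict(np.load("pics/w7.npz"));f=lambda x,y:(180+x/3,50+y/3)
print("gaps L,R",gap(c,f(228,35),f(397,34)),gap(c,f(232,475),f(387,474)))
P=onz(c,f(333.5,263),.134);print(P,[onz(c,f(*q),.134).round(4) for q in((232,263),(435,263),(333,160),(333,366))])
s=monitor.get_state();ex=[np.cos(MY),np.sin(MY)]
print(delta([*P[:2],.27],ex),delta([*P[:2],.103],ex))
```

```text
gaps L,R 10.455112984770656 12.106223892396969
[ 0.54022682 -0.18544077  0.134     ] [array([ 0.5115, -0.1874,  0.134 ]), array([ 0.5689, -0.1835,  0.134 ]), array([ 0.538, -0.158,  0.134]), array([ 0.5423, -0.2145,  0.134 ])]
(array([23.49,  8.2 , -0.32]), np.float64(0.044058486555894616)) (array([23.49,  8.19, 16.38]), np.float64(0.044058486555894616))
```

>>> move_arm(
  slide=[
    [4.5,1.6,0],
    [9,3.2,0],
    [13.5,4.8,0],
    [18,6.4,0],
    [22,7.8,0],
    [23.5,8.2,0],
    [23.5,8.2,0],
    [23.5,8.2,0],
    [23.5,8.2,3],
    [23.5,8.2,6],
    [23.5,8.2,8],
    [23.5,8.2,8],
    [23.5,8.2,8],
  ],
  roll=[0,0.02,0.044,0.044,0.044,0.044,0.044,0.044,0.044,0.044,0.044,0.044,0.044],
  gripper=8.7,
)

```text
time: 19.7
position: [0.5397, -0.1874, 0.1872]
tool_rot: [2.147, 2.293, -0.002]
ft_force: [0.7, 0.1, 1.1]
grip_width: 1.001
grip_force: 0.0
```

Run:
```python
from h import *
s=monitor.get_state();print(s["time"],s["position"],s["grip_width"]);print(delta([.5402,-.1857,.104],[np.cos(MY),np.sin(MY)]))
```

```text
19.7 [ 0.53968663 -0.18742517  0.18723262] 1.0009905214260497
(array([0.18, 0.07, 8.32]), np.float64(-0.0029833768434106567))
```

>>> move_arm(
  slide=[
    [0.15,0.05,2],
    [0.15,0.05,4],
    [0.15,0.05,6],
    [0.15,0.05,7.5],
    [0.15,0.05,8.2],
    [0.15,0.05,8.2],
    [0.15,0.05,8.2],
  ],
  roll=[0,0,0,0,0,0,0],
)

```text
time: 20.4
position: [0.5413, -0.1843, 0.106]
tool_rot: [2.143, 2.296, 0.001]
ft_force: [0.3, -0.1, 0.3]
grip_width: 0.997
grip_force: 0.0
```

>>> move_arm(
  slide=[
    [0,0,0],
    [0,0,0],
    [0,0,0],
    [0,0,0],
    [0,0,0],
    [0,0,0],
  ],
  roll=[0,0,0,0,0,0],
  gripper=0,
  squeeze=25,
)

```text
time: 21.0
position: [0.5405, -0.1839, 0.1052]
tool_rot: [-2.143, -2.297, 0.0]
ft_force: [-1.7, -0.5, 1.1]
grip_width: 0.669
grip_force: 24.9
```

>>> move_arm(
  slide=[
    [0,0,-0.5],
    [0,0,-1],
    [0,0,-1.6],
    [0,0,-2],
    [0,0,-2],
  ],
  roll=[0,0,0,0,0],
  squeeze=30,
)

```text
time: 21.5
position: [0.5413, -0.184, 0.1259]
tool_rot: [2.143, 2.296, 0.002]
ft_force: [0.1, 0.4, -2.2]
grip_width: 0.668
grip_force: 29.8
```

>>> move_arm(
  slide=[
    [0,0,-2],
    [0,0,-5],
    [0,0,-8],
    [0,0,-9.5],
    [0,0,-9.5],
    [4,-1,-9.5],
    [8,-2,-9.5],
    [12,-3,-9.5],
    [16,-4,-9.5],
    [19,-4.6,-9.5],
    [19.8,-4.8,-9.5],
    [19.8,-4.8,-9.5],
    [19.8,-4.8,-9.5],
  ],
  roll=[0,0,0,0,0,0,0,0,0,0,0,0,0],
)

```text
time: 22.8
position: [0.479, 0.009, 0.2192]
tool_rot: [2.145, 2.295, -0.003]
ft_force: [-0.3, -0.4, -1.8]
grip_width: 0.668
grip_force: 29.9
```

Run:
```python
from h import *
s=monitor.get_state();print(s["time"],s["position"],s["ft_force"],s["grip_width"]);print(delta([.480,.010,.1062]))
```

```text
22.8 [0.4789999  0.00897992 0.21920706] [-0.29202964 -0.35395291 -1.79838487] 0.6677803179859704
(array([ 0.11,  0.12, 11.3 ]), None)
```

>>> move_arm(
  slide=[
    [0.1,0.1,3],
    [0.1,0.1,6],
    [0.1,0.1,8.5],
    [0.1,0.1,10],
    [0.1,0.1,10.8],
    [0.1,0.1,11.1],
    [0.1,0.1,11.1],
    [0.1,0.1,11.1],
  ],
  roll=[0,0,0,0,0,0,0,0],
)

```text
time: 23.6
position: [0.4809, 0.0112, 0.1099]
tool_rot: [2.143, 2.295, 0.002]
ft_force: [0.1, 0.1, -2.4]
grip_width: 0.66
grip_force: 29.9
```

>>> move_arm(
  slide=[
    [0,0,0.2],
    [0,0,0.35],
    [0,0,0.4],
    [0,0,0.4],
  ],
  roll=[0,0,0,0],
)

```text
time: 24.0
position: [0.4803, 0.0115, 0.1053]
tool_rot: [2.143, 2.297, 0.001]
ft_force: [-0.1, 0.1, -2.0]
grip_width: 0.666
grip_force: 29.9
```

>>> move_arm(
  slide=[
    [0,0,0.1],
    [0,0,0.2],
    [0,0,0.2],
  ],
  roll=[0,0,0],
)

```text
time: 24.3
position: [0.4806, 0.0108, 0.105]
tool_rot: [-2.144, -2.296, -0.0]
ft_force: [-4.8, -1.2, 13.2]
grip_width: 0.667
grip_force: 30.0
```

>>> move_arm(
  slide=[
    [0,0,-0.15],
    [0,0,-0.15],
    [0,0,-0.15],
  ],
  roll=[0,0,0],
)

```text
time: 24.6
position: [0.4806, 0.0112, 0.1051]
tool_rot: [2.143, 2.296, 0.001]
ft_force: [-1.9, -2.3, 5.5]
grip_width: 0.664
grip_force: 29.9
```

>>> move_arm(
  slide=[
    [0,0,0],
    [0,0,0],
    [0,0,0],
    [0,0,0],
    [0,0,0],
    [0,0,-1],
    [0,0,-4],
    [0,0,-8],
    [0,0,-12],
    [0,0,-14],
    [-6,0,-14],
    [-12,0,-14],
    [-16,0,-14],
    [-16,0,-14],
    [-16,0,-14],
  ],
  roll=[0,0,0,0,0,0,0,0,0,0,0,0,0,0,0],
  gripper=8.7,
)

```text
time: 26.1
position: [0.4909, -0.1506, 0.2453]
tool_rot: [2.149, 2.291, 0.001]
ft_force: [0.6, -0.7, 0.1]
grip_width: 1.0
grip_force: 0.0
```

Run:
```python
from h import *
s=monitor.get_state();print(s["time"],s["position"],s["ft_force"],s["grip_width"])
c,im=snap("wrist","w9.png");S,i2=snap("side","s9.png")
o=np.zeros((420,800,3),np.uint8);o[:,:400]=im[:,80:480];o[:,400:]=i2[:,160:560];cv2.imwrite("pics/fin.png",o)
```

```text
26.1 [ 0.49086407 -0.15061054  0.24527016] [ 0.55010266 -0.73267302  0.1421652 ] 1.0002894914826588
```

View pics/fin.png

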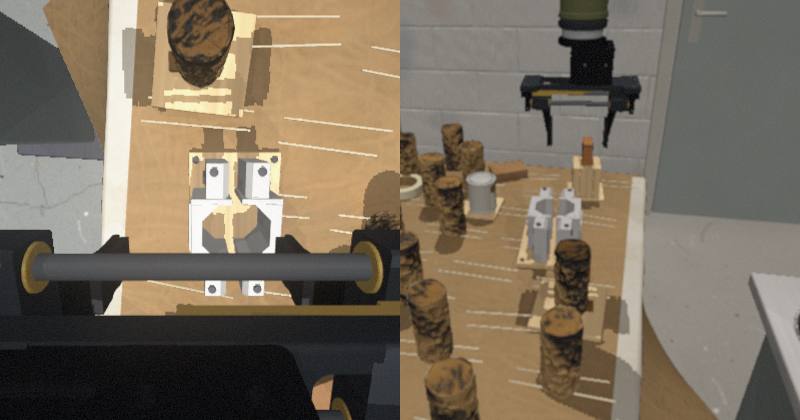

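The final picture shows the casting upright mid-board at (202,45), the empty mould open at (235,225) and the wedge hanging in its rest at (587,160). I'm handing in.

```bash
python3 -c "
from bench import workorder
print(workorder.close_job())"
```

```text
the job is handed in; nothing more can be done
None
```

The job is handed in (no verdict shown): by my measurements the mould is open about 10.5 mm at the left end and 12 mm at the right, the wedge hangs in its rest, and the casting stands upright on the middle of the drying board.

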